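# Find the steel bushing by its weight and offer it to the wheel

### The job

One of the two capped tubes in the tray holds the steel bushing for this wheel and the other only a light plastic one. Lift the red-capped tube clear of the tray (a hand's width, about 10 cm) to feel its weight and stand it back in the tray, then lift the blue-capped tube the same way to feel its weight. Finish while holding the heavier tube, upright and still, about 10 cm above the middle of the wheel's hub without touching the wheel, with the lighter one standing in the tray; do not drop or tip a tube, and leave the other things on the bench where they are.

Things in the scene. Friction and masses are not known exactly. Their poses are not given: they have to be found in the camera images.
- tube_red: Round grey plastic tube with a red screw cap, standing upright in the tray; 46 mm diameter (cap ribs 47 mm), 70 mm tall, the cap being the top 16 mm. Origin: centre of its underside; z up along the tube. A bushing is hidden inside, free to rattle by 2 or 3 mm. The heavier of the two tubes weighs about 0.37 to 0.47 kg (tube with its bushing), the lighter about 0.12 to 0.17 kg; which one is heavier changes from start to start and cannot be seen.
- tube_blue: The same tube with a blue screw cap: 46 mm diameter, 70 mm tall, origin at the centre of its underside, z up. It may be the heavier or the lighter one. The tubes stand about 0.11 to 0.15 m apart, centre to centre.
- tray: Low open steel tray fixed to the bench, 190 mm (its x) by 260 mm (its y), rim 20 mm high, walls and floor 4 mm thick. Origin: centre of its underside on the bench; z up. The tubes stand on its floor, 4 mm above the bench.
- wheel: Hand-truck wheel lying flat on the bench, fixed: black tyre 180 mm in diameter and 50 mm thick, white disc, round steel hub with a dark bore in the middle. Origin: centre of its underside on the bench; z up along the wheel's axis.
- hub_top (a point): Middle of the top face of the wheel's steel hub (46 mm diameter), on the wheel's axis, 58 mm above the bench.
- washer: Bystander: brass washer, 40 mm across, 6 mm thick, lying in the tray. Origin: centre of its underside.
- nut: Bystander: round dark steel nut, 26 mm across, 12 mm tall, lying in the tray. Origin: centre of its underside.
- screwdriver: Bystander: screwdriver about 200 mm long lying on the bench beyond the tray and wheel. Origin: on its underside, about mid-length.
- hammer: Bystander: hammer lying on the bench at the right. Origin: on its underside, about mid-length.
- jar: Bystander: closed jar with a yellow cap, 64 mm diameter, 75 mm tall. Origin: centre of its underside.
- tape: Bystander: yellow roll, 100 mm across, 45 mm tall, lying flat on the bench at the left. Origin: centre of its underside.
- mug: Bystander: blue mug, 80 mm across, 90 mm tall. Origin: centre of its underside.
There are look-alikes about, which are no part of the job. Of the things that look like the tube_red, take the one that is farthest to the robot's right at the start.

How it is judged:
By the outcome, as a careful person would: the job done as asked, in the order asked, and still so for the second after the job is handed in, while the arm keeps its last pose, push and grip.
It also fails if it takes over 67 s, if anything falls off the work surface, if the arm or the gripper's body presses on something with over 40 N, if the wrist force passes 120 N, or if a joint passes its speed limit or range.

### The arm

A 6-joint arm with a two-finger parallel gripper is mounted at the origin on the work surface. World frame = base frame: x ahead of the robot, y to its left, z up, the work surface at z = 0. Lengths are in m, angles in rad, forces in N, time in s.
With the tool pointing down it reaches from about 0.25 to 0.775 m from the base axis. Payload 4 kg.
Tool frame: the origin (TCP) lies midway between the tips of the shut fingers; the grasp point (between the pads) lies 19 mm behind it; y points along the fingers, z is the direction in which the jaws open and shut, and the axes are right-handed (so a half turn about y gives the same grasp; the last joint's range is limited). The gripper opens to 85 mm and grips with 20 to 120 N. Pads are 22 mm wide; open, the fingers measure 114 mm over their backs; the gripper's body (76 mm by 85 mm) begins 54 mm behind the grasp point. The pads swing forward as they close: fully open they stand 13 mm farther back than shut.
Start: joints at [1.11, 0.087, 1.371, -0, 1.684, -0.103], TCP at [0.193, 0.515, 0.231] pointing down, gripper open.
Joint ranges: [-3.1, 3.1], [-0.76, 2.03], [0.27, 2.55], [-1.08, 4.22], [0.17, 2.65], [-2.57, 2.57]. Speed limits (rad/s): [2.79, 2.79, 3.14, 3.14, 3.14, 3.14].

### API

Orientations are given as a rotation vector (axis times angle).
In Python, from rig import * gives the robot as it stands.
- The arm moves only by the tool move_arm, never from a script. Its argument "moves" is a list of rows, each a list of 3 entries, a list of its own where there are three numbers: the opening, from 0 (shut) to 1 (fully open), then the shift along the tool's x, y, z in cm, then the turn about the tool's y in rad. A call has 1 to 10 rows; each row is the pose to reach, as a shift and turn from the pose commanded when the call began, along the tool's axes at that moment; what a row does not reach only later rows make up. A row lasts 1/12 s, in which the tool goes at most 41.7 mm and 7.16 degrees, less where a joint would pass 70% of its speed; a pose out of reach is approached as far as the arm can. A call with a gripper value outside its range is refused whole. The fingers move at their own pace and stop on an object; "squeeze" is the grip in N (left out, the last holds). Time passes only in rows, so rows that repeat a pose let the fingers close. It gives the time, the measured TCP pose, the force and the opening at its end, in the units of the state.
- state(): the state, without advancing time (a new reading comes with each control period).
- capture(name): name is "scene" or "side" or "wrist"; returns a dict with "image" (400x640x3 uint8, red, green, blue), "depth" (400x640 float32, m along the optical axis (not along the pixel's ray), 0 where there is no reading), "camera_matrix" (3x3 intrinsics, pixels), "R" (3x3) and "t" (3): a world point X has camera coordinates R X + t. Camera axes: x right, y down, z forward; pixel columns grow to the right and rows downward; lengths in m; the calibration is good to about 2 mm. A picture is of the moment at which its call begins.
- sign_off(): hands the job in, once; it reports no verdict.
Trained networks look in the newest picture that a camera, given by its name, has taken for a name from the list of things; names that differ only in an ending like _2 or _b are one class to them, and where a whole thing is asked for, a point or a joint stands for the part that bears it (a point fixed in the world has none). Each returns a list of dicts, best first, with "conf" (0 to 1); they miss things now and then, are a little off and sometimes report something else, mostly with a low value. They report only what shows in the picture. A call takes as long as a camera call. They do not tell look-alikes from the thing itself.
- boxes_of(camera, query): "centre" ([x, y, z] in m, in world coordinates, good to about 4 mm: the middle of the surface that is visible of it).
- pinpoint(camera, query): "centre" ([x, y, z] in m, in world coordinates, good to about 4 mm: a listed point, or the origin of a listed thing).
The state is a dict: "time_s": time; "joint_pos": joint angles; "qvel": joint speeds; "joint_torque": joint torques, N m; "eef_pos": TCP position; "eef_rot": TCP orientation; "contact_force": force on the tool from outside, world axes, zero at the start; "torque": the same for the moment, N m; "grip_width": finger opening in m.
Only numpy, scipy, OpenCV 4.12 (cv2) and the standard library are available. Lean on these libraries where they do the work, as an engineer would, in place of code of your own. Each camera call takes 0.05 s, during which the arm holds its last target. There are 200 camera calls.

## Working session

There is one attempt and no reset: what is moved stays moved. The work goes in short steps, Python scripts to look and compute and a tool call to move; the robot and the scene stay as the last step left them, time stands still between calls to the robot, and variables do not carry over. Pictures are saved under pics/ and viewed, about 8 in all and at most 12, crops included, and the job is handed in when it is done.

Besides the shell and the picture viewer there is one more tool, called after "Call:" in YAML: its name, and indented under it one key for each argument. move_arm: Moves the arm, as the interface text tells. Its arguments: {"type":"object","properties":{"moves":{"type":"array"},"squeeze":{"type":"number"}},"required":["moves"]}

```bash
mkdir -p pics; ls; python3 - <<'E'
from rig import *
import cv2,numpy as np
s=state(); print({k:np.round(v,3).tolist() for k,v in s.items()})
for n in ["scene"]:
    c=capture(n); cv2.imwrite(f"pics/{n}0.png",c["image"][:,:,::-1])
    for q in ["tube_red","tube_blue","tray","wheel","hub_top","washer","nut","jar","mug"]:
        print(n,q,[(np.round(d["centre"],3).tolist(),round(d["conf"],2)) for d in pinpoint(n,q)])
    R,t,K=c["R"],c["t"],c["camera_matrix"]
    for q in ["tube_red","tube_blue"]:
        for d in pinpoint(n,q):
            p=K@(R@np.array(d["centre"])+t); print(q,(p[:2]/p[2]).round())
E
```

```text
pics
{'time_s': 0.0, 'joint_pos': [1.11, 0.088, 1.372, -0.0, 1.684, -0.103], 'qvel': [-0.002, 0.002, -0.001, -0.002, -0.0, -0.002], 'joint_torque': [-0.0, -35.185, -31.328, 0.0, 0.01, -0.0], 'eef_pos': [0.192, 0.515, 0.23], 'eef_rot': [-1.555, 0.281, -0.28], 'contact_force': [-0.019, 0.279, -0.91], 'torque': [0.044, 0.096, -0.012], 'grip_width': 0.085}
scene tube_red [([0.55, -0.136, 0.005], 0.96), ([0.461, -0.005, 0.0], 0.89), ([0.38, -0.048, -0.003], 0.83), ([0.583, -0.001, -0.001], 0.82)]
scene tube_blue [([0.548, -0.259, 0.005], 0.65)]
scene tray [([0.533, -0.194, -0.002], 0.61)]
scene wheel [([0.545, 0.227, -0.0], 0.85)]
scene hub_top [([0.539, 0.226, 0.059], 0.69)]
scene washer [([0.479, -0.117, -0.002], 0.47)]
scene nut [([0.467, -0.247, 0.001], 0.37)]
scene jar [([0.55, -0.135, 0.006], 0.65), ([0.741, -0.207, -0.001], 0.56), ([0.47, -0.244, 0.003], 0.42)]
scene mug []
tube_red [284. 207.]
tube_red [325. 182.]
tube_red [310. 165.]
tube_red [330. 214.]
tube_blue [242. 209.]
```

View pics/scene0.png

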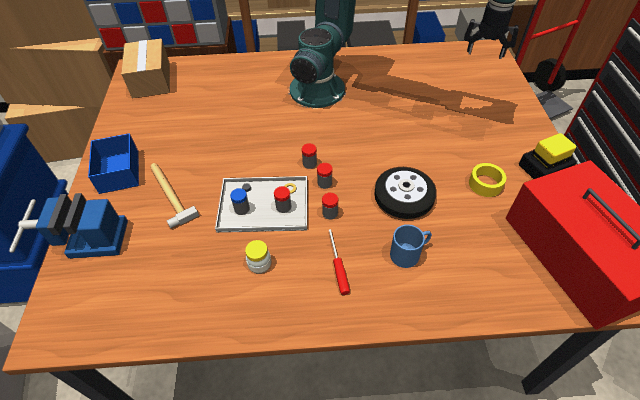

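The red-capped candidates in the scene view are (284,195) in the tray, (310,155), (325,175) and (330,205). The camera faces the robot, so image left is the robot's right. That makes the one at (284,195), y≈-0.136, the farthest right, and it is also the only one in the tray. I'll confirm it in an enlarged crop.

```bash
cat > h.py <<'E'
from rig import *
import cv2,numpy as np
from scipy.spatial.transform import Rotation as Ro
def cloud(c):
    v,u=np.mgrid[:400,:640]; d=c["depth"]; K=c["camera_matrix"]
    P=np.stack([(u-K[0,2])/K[0,0]*d,(v-K[1,2])/K[1,1]*d,d],-1)
    return (P-c["t"])@c["R"]
def toolmove(target):
    s=state(); R=Ro.from_rotvec(s["eef_rot"]).as_matrix()
    return (R.T@(np.array(target)-s["eef_pos"])*100).round(2), R.round(3)
E
python3 - <<'E'
from h import *
a=capture("scene"); b=capture("side")
P=cloud(a); hsv=cv2.cvtColor(a["image"],cv2.COLOR_RGB2HSV)
H,S,V=hsv[...,0],hsv[...,1],hsv[...,2]
top=(P[...,2]>.066)&(P[...,2]<.082)&(P[...,0]>.45)&(P[...,0]<.63)&(S>120)
for n,y0 in [("red",-.136),("blue",-.259)]:
    m=top&(abs(P[...,1]-y0)<.05); q=P[m]
    (cx,cy),r=cv2.minEnclosingCircle(q[:,:2].astype(np.float32)); print(n,m.sum(),cx,cy,r,np.median(q,0))
m=(P[...,2]>.05)&(P[...,2]<.068)&(np.hypot(P[...,0]-.542,P[...,1]-.227)<.04); print("hub",np.median(P[m],0),m.sum())
for q in ["tube_red","tube_blue","hub_top","wheel","tray"]:
    print("side",q,[(np.round(d["centre"],3).tolist(),round(d["conf"],2)) for d in pinpoint("side",q)])
A=cv2.resize(a["image"][140:240,200:360],(800,500),interpolation=cv2.INTER_CUBIC)
cv2.imwrite("pics/crop.png",A[:,:,::-1]); cv2.imwrite("pics/side0.png",b["image"][:,:,::-1])
for t in [(.55,-.136,.2),(.55,-.259,.2)]: print(*toolmove(t))
E
```

```text
red 179 0.5503847002983093 -0.13608749210834503 0.024201516062021255 [ 0.5538561  -0.13519952  0.07447488]
blue 179 0.5482209324836731 -0.26153120398521423 0.023872248828411102 [ 0.55049681 -0.25970043  0.07494989]
hub [0.54468832 0.22624673 0.05482124] 442
side tube_red [([0.384, -0.046, -0.003], 0.85), ([0.551, -0.134, 0.003], 0.81), ([0.464, -0.004, 0.0], 0.8), ([0.742, -0.206, 0.003], 0.72), ([0.581, 0.004, 0.0], 0.58)]
side tube_blue [([0.546, -0.26, 0.0], 0.85)]
side hub_top [([0.535, 0.227, 0.057], 0.71)]
side wheel [([0.536, 0.226, 0.004], 0.75)]
side tray [([0.536, -0.193, 0.0], 0.96)]
[ 56.28   3.13 -48.48] [[ 0.937  0.     0.35 ]
 [-0.35   0.     0.937]
 [ 0.    -1.     0.   ]]
[ 60.59   3.13 -60.  ] [[ 0.937  0.     0.35 ]
 [-0.35   0.     0.937]
 [ 0.    -1.     0.   ]]
```

View pics/crop.png

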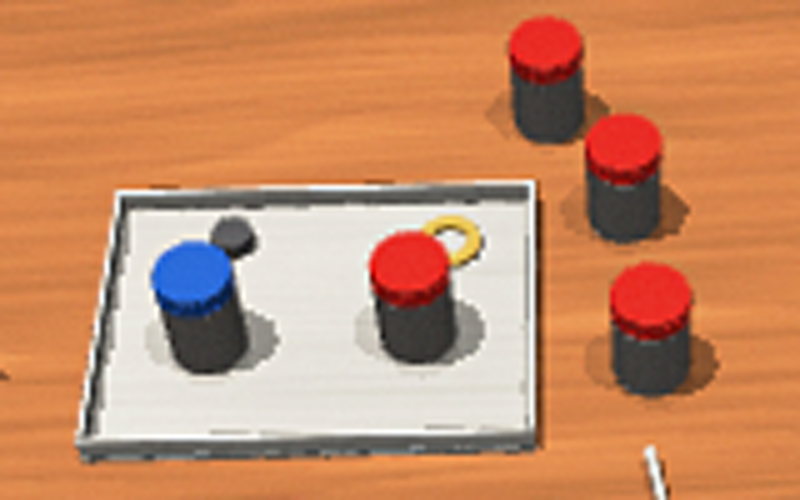

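View pics/side0.png

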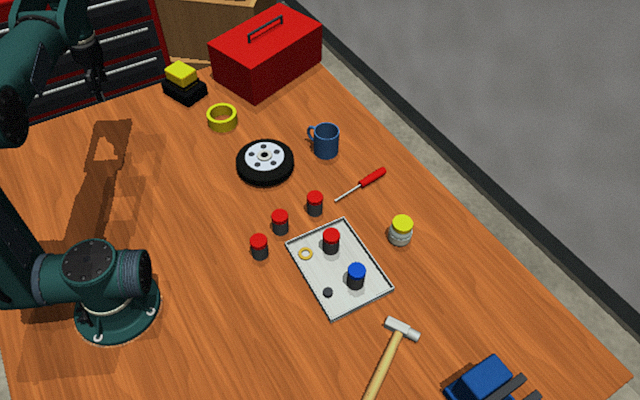

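The crop shows the red-capped tube at (410,300) in the tray. It is farthest to the robot's right, and the other three reds stand outside the tray, so this is the one to take. The current jaw yaw clears the washer, so I'm moving now.

Call:
move_arm:
  moves:
    - [1,[2,0,-1.7],0]
    - [1,[5,0,-4.3],0]
    - [1,[8,0,-6.9],0]
    - [1,[11,0,-9.5],0]
    - [1,[14,0,-12],0]
    - [1,[17,0,-14.6],0]
    - [1,[20,0,-17.2],0]
    - [1,[23,0,-19.7],0]
    - [1,[26,0,-22.3],0]
    - [1,[28,0,-24],0]
  squeeze: 40

```text
time_s: 1.78
eef_pos: [0.3719, 0.1895, 0.2316]
eef_rot: [-1.553, 0.281, -0.284]
contact_force: [0.6, -0.1, -0.2]
grip_width: 0.0857
```

Call:
move_arm:
  moves:
    - [1,[3,0,-2.6],0]
    - [1,[6,0,-5.2],0]
    - [1,[9,0,-7.8],0]
    - [1,[12,0,-10.4],0]
    - [1,[15,0,-13],0]
    - [1,[18,0,-15.6],0]
    - [1,[21,0,-18.2],0]
    - [1,[24,0,-20.8],0]
    - [1,[26.5,0,-23],0]
    - [1,[28.3,0,-24.5],0]

```text
time_s: 2.62
eef_pos: [0.5509, -0.1395, 0.2308]
eef_rot: [-1.553, 0.283, -0.283]
contact_force: [0.1, 0.5, -0.2]
grip_width: 0.0852
```

Call:
move_arm:
  moves:
    - [0.85,[0,0.5,0],0]
    - [0.85,[0,0.5,0],0]
    - [0.85,[0,0.5,0],0]
    - [0.85,[0,0.5,0],0]

```text
time_s: 2.95
eef_pos: [0.5498, -0.1352, 0.2265]
eef_rot: [-1.552, 0.28, -0.28]
contact_force: [0.1, -0.1, 0.4]
grip_width: 0.0728
```

```bash
python3 - <<'E'
from h import *
s=state();print(s["eef_pos"],s["eef_rot"],s["contact_force"],s["torque"],s["grip_width"],s["joint_pos"])
print(*toolmove((.5505,-.136,.027)))
c=capture("wrist"); cv2.imwrite("pics/w0.png",c["image"][:,:,::-1])
P=cloud(c)
for y0,x0 in [(-.136,.5505),(-.260,.548)]:
    m=(P[...,2]>.069)&(P[...,2]<.08)&(np.hypot(P[...,0]-x0,P[...,1]-y0)<.04)&(c["depth"]>0)
    if m.sum()>50: print(m.sum(),cv2.minEnclosingCircle(P[m][:,:2].astype(np.float32)),P[m].mean(0))
for q in ["tube_red","tube_blue"]:print(q,[(np.round(d["centre"],3).tolist(),round(d["conf"],2)) for d in pinpoint("wrist",q)])
E
```

```text
[ 0.54976165 -0.13517005  0.22648176] [-1.55214983  0.27984454 -0.27967621] [ 0.06828533 -0.1258908   0.41808686] [-0.054       0.01842382  0.00093934] 0.07279876756972183 [-3.41493541e-01  1.24277566e-01  1.33973124e+00  4.56949758e-04
  1.67776681e+00 -1.55567401e+00]
[ 0.1  19.95 -0.06] [[ 0.937 -0.     0.349]
 [-0.349  0.     0.937]
 [-0.    -1.     0.   ]]
2177 ((0.5501916408538818, -0.13457618653774261), 0.023591777309775352) [ 0.54884881 -0.13400291  0.07378734]
1972 ((0.5474733710289001, -0.2578355073928833), 0.02354758232831955) [ 0.54644768 -0.2563437   0.07376137]
tube_red [([0.579, 0.001, 0.0], 0.96), ([0.468, -0.004, -0.002], 0.9), ([0.551, -0.137, 0.005], 0.71), ([0.538, -0.189, -0.002], 0.16)]
tube_blue [([0.546, -0.256, 0.004], 0.6)]
```

View pics/w0.png

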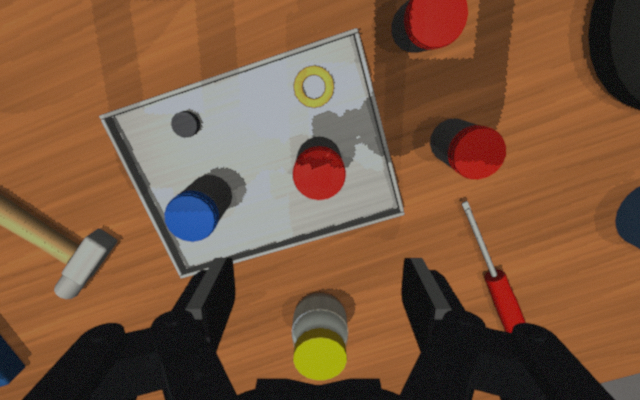

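The wrist view shows the red tube at (319,172) and the blue at (192,216), with the jaws clear of both. Depth puts red at (0.550,-0.135), so the gripper is aligned and I can descend.

Call:
move_arm:
  moves:
    - [0.85,[0,2.5,0],0]
    - [0.85,[0,5,0],0]
    - [0.85,[0,7.5,0],0]
    - [0.85,[0,10,0],0]
    - [0.85,[0,12,0],0]
    - [0.85,[0,14,0],0]
    - [0.85,[0,16,0],0]
    - [0.85,[0,18,0],0]
    - [0.85,[0,19.3,0],0]
    - [0.85,[0,19.9,0],0]

```text
time_s: 3.93
eef_pos: [0.5486, -0.135, 0.0251]
eef_rot: [-1.552, 0.283, -0.277]
contact_force: [-0.1, 0.7, -0.0]
grip_width: 0.0726
```

Call:
move_arm:
  moves:
    - [0.85,[0,0,0],0]
    - [0.4,[0,0,0],0]
    - [0.4,[0,0,0],0]
    - [0.4,[0,0,0],0]
    - [0.4,[0,0,0],0]
    - [0.4,[0,0,0],0]
    - [0.4,[0,0,0],0]
    - [0.4,[0,0,0],0]

```text
time_s: 4.6
eef_pos: [0.5515, -0.1361, 0.0292]
eef_rot: [-1.552, 0.278, -0.283]
contact_force: [0.9, 3.1, 5.1]
grip_width: 0.0449
```

Call:
move_arm:
  moves:
    - [0.3,[0,0,0],0]
    - [0.3,[0,0,0],0]
    - [0.3,[0,-0.5,0],0]
    - [0.3,[0,-2,0],0]
    - [0.3,[0,-4,0],0]
    - [0.3,[0,-6,0],0]
    - [0.3,[0,-8,0],0]
    - [0.3,[0,-9.5,0],0]
    - [0.3,[0,-10.5,0],0]
    - [0.3,[0,-11,0],0]
  squeeze: 50

```text
time_s: 5.43
eef_pos: [0.55, -0.1367, 0.1379]
eef_rot: [-1.553, 0.281, -0.281]
contact_force: [-0.6, -0.4, -4.5]
grip_width: 0.0451
```

Call:
move_arm:
  moves:
    - [0.3,[0,0,0],0]
    - [0.3,[0,0,0],0]
    - [0.3,[0,0,0],0]
    - [0.3,[0,0,0],0]
    - [0.3,[0,0,0],0]
    - [0.3,[0,0,0],0]

```text
time_s: 5.93
eef_pos: [0.5498, -0.1361, 0.1365]
eef_rot: [-1.552, 0.282, -0.28]
contact_force: [-0.4, 0.2, -4.3]
grip_width: 0.0446
```

```bash
python3 - <<'E'
from h import *
F=[]
for i in range(10):
    c=capture("side"); s=state(); F.append(np.r_[s["contact_force"],s["eef_pos"],s["grip_width"]])
print(np.mean(F,0).round(3),np.std(F,0).round(3))
u=c["image"][150:330,220:420]; cv2.imwrite("pics/lift1.png",cv2.resize(u,(600,540))[:,:,::-1])
E
```

```text
[-9.500e-02  4.000e-03 -4.136e+00  5.500e-01 -1.360e-01  1.370e-01
  4.500e-02] [0.448 0.358 0.448 0.    0.    0.    0.   ]
```

View pics/lift1.png

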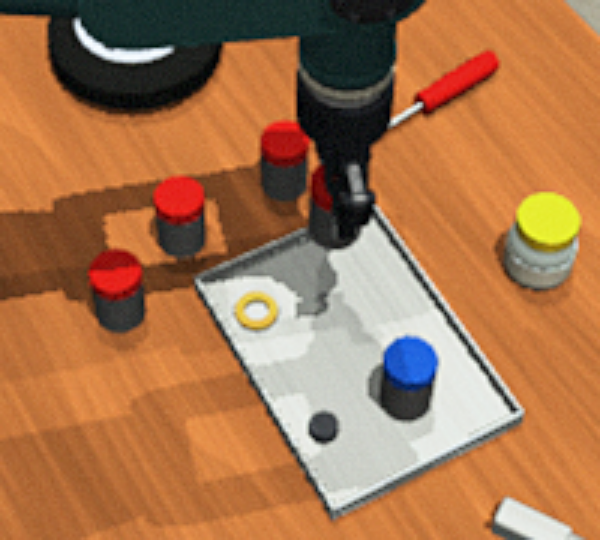

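The picture shows the red tube at (335,205), held upright and clear of the tray. The force reads -4.1 N, about 0.42 kg, which suggests red is the heavy one. Now I'll stand it back.

Call:
move_arm:
  moves:
    - [0.3,[0,1.5,0],0]
    - [0.3,[0,3.5,0],0]
    - [0.3,[0,5.5,0],0]
    - [0.3,[0,7.5,0],0]
    - [0.3,[0,9,0],0]
    - [0.3,[0,10,0],0]
    - [0.3,[0,10.4,0],0]
    - [0.3,[0,10.7,0],0]
    - [0.3,[0,10.8,0],0]
    - [0.3,[0,10.8,0],0]

```text
time_s: 7.27
eef_pos: [0.5509, -0.1365, 0.0303]
eef_rot: [-1.553, 0.279, -0.282]
contact_force: [-0.5, -0.2, -4.0]
grip_width: 0.045
```

Call:
move_arm:
  moves:
    - [0.3,[0,0.1,0],0]
    - [0.3,[0,0.1,0],0]
    - [0.3,[0,0.2,0],0]
    - [0.3,[0,0.2,0],0]
    - [0.3,[0,0.2,0],0]

```text
time_s: 7.68
eef_pos: [0.551, -0.1365, 0.0292]
eef_rot: [-1.553, 0.279, -0.283]
contact_force: [-2.6, 1.2, 5.6]
grip_width: 0.0444
```

Call:
move_arm:
  moves:
    - [0.6,[0,0,0],0]
    - [0.75,[0,0,0],0]
    - [0.85,[0,0,0],0]
    - [0.85,[0,0,0],0]
    - [0.85,[0,0,0],0]
    - [0.85,[0,0,0],0]

```text
time_s: 8.18
eef_pos: [0.5501, -0.1363, 0.0271]
eef_rot: [-1.552, 0.281, -0.281]
contact_force: [-0.2, -0.6, 0.2]
grip_width: 0.0726
```

Call:
move_arm:
  moves:
    - [0.85,[0,-1,0],0]
    - [0.85,[0,-3,0],0]
    - [0.85,[0,-5.5,0],0]
    - [0.85,[0,-8,0],0]
    - [0.85,[0,-10.5,0],0]
    - [0.85,[0,-13,0],0]
    - [0.85,[0,-15.5,0],0]
    - [0.85,[0,-17.5,0],0]
    - [0.85,[0,-17.5,0],0]

```text
time_s: 8.93
eef_pos: [0.5525, -0.1371, 0.2093]
eef_rot: [-1.554, 0.272, -0.29]
contact_force: [0.4, -0.2, 0.5]
grip_width: 0.0728
```

```bash
cat > look.py <<'E'
from h import *
def look():
    for cam in ["wrist","scene"]:
        F=[]
        c=capture(cam); s=state(); P=cloud(c)
        for n,x0,y0 in [("red",.5505,-.136),("blue",.548,-.259)]:
            m=(P[...,2]>.066)&(P[...,2]<.085)&(np.hypot(P[...,0]-x0,P[...,1]-y0)<.04)&(c["depth"]>0)
            if m.sum()>50: 
                q=P[m]; print(cam,n,m.sum(),cv2.minEnclosingCircle(q[:,:2].astype(np.float32)),q.mean(0).round(4))
    print(s["contact_force"],s["eef_pos"],s["joint_pos"].round(2) if hasattr(s["joint_pos"],"round") else s["joint_pos"])
E
python3 - <<'E'
from look import *
look()
print(toolmove((.5475,-.2585,.2))[0],toolmove((.5475,-.2585,.027))[0])
E
```

```text
wrist red 2478 ((0.5496823191642761, -0.13523516058921814), 0.023641645908355713) [ 0.5481 -0.1347  0.0737]
wrist blue 2252 ((0.5472822785377502, -0.25758883357048035), 0.023500574752688408) [ 0.5462 -0.2559  0.0736]
scene red 185 ((0.5495722889900208, -0.1367335170507431), 0.02427690103650093) [ 0.552  -0.1371  0.074 ]
scene blue 188 ((0.5474480986595154, -0.26058802008628845), 0.024828583002090454) [ 0.5498 -0.2595  0.0743]
[-0.28336416  0.397256   -0.59856123] [ 0.55060564 -0.1364296   0.20385085] [-0.34  0.13  1.38  0.    1.63 -1.56]
[  3.98   0.4  -11.54] [  3.93  17.7  -11.55]
```

Red stands again with its cap top level at 74 mm. On to blue.

Call:
move_arm:
  moves:
    - [0.85,[0.6,0,-1.7],0]
    - [0.85,[1.2,0,-3.5],0]
    - [0.85,[2,0,-5.8],0]
    - [0.85,[2.8,0,-8.1],0]
    - [0.85,[3.5,0,-10.1],0]
    - [0.85,[3.9,0,-11.3],0]
    - [0.85,[4,0,-11.6],0]
    - [0.85,[4,0,-11.6],0]
    - [0.85,[4,0,-11.6],0]
    - [0.85,[4,0,-11.6],0]

```text
time_s: 9.87
eef_pos: [0.547, -0.2576, 0.2021]
eef_rot: [-1.552, 0.28, -0.279]
contact_force: [0.2, 0.4, 0.4]
grip_width: 0.0727
```

```bash
python3 - <<'E'
from look import *
look()
print(toolmove((.547,-.2585,.027))[0])
E
```

```text
wrist red 2990 ((0.5493747591972351, -0.13564027845859528), 0.02368558757007122) [ 0.5479 -0.1364  0.0736]
wrist blue 2541 ((0.5475212931632996, -0.25833892822265625), 0.02391975373029709) [ 0.5459 -0.2575  0.0737]
scene red 185 ((0.549696147441864, -0.136912003159523), 0.02424093708395958) [ 0.5521 -0.1369  0.0742]
scene blue 190 ((0.5479927659034729, -0.26064759492874146), 0.024700500071048737) [ 0.5503 -0.2592  0.0744]
[0.14576732 0.05495742 0.13629394] [ 0.54718318 -0.25775889  0.20242869] [-0.53  0.22  1.28  0.    1.64 -1.75]
[ 1.000e-02  1.754e+01 -8.000e-02]
```

Call:
move_arm:
  moves:
    - [0.85,[0,2.5,-0.1],0]
    - [0.85,[0,5,-0.1],0]
    - [0.85,[0,7.5,-0.1],0]
    - [0.85,[0,10,-0.1],0]
    - [0.85,[0,12,-0.1],0]
    - [0.85,[0,14,-0.1],0]
    - [0.85,[0,16,-0.1],0]
    - [0.85,[0,17,-0.1],0]
    - [0.85,[0,17.5,-0.1],0]
    - [0.85,[0,17.5,-0.1],0]

```text
time_s: 10.8
eef_pos: [0.5462, -0.2591, 0.0263]
eef_rot: [-1.552, 0.282, -0.279]
contact_force: [0.0, 0.2, -0.2]
grip_width: 0.0723
```

Call:
move_arm:
  moves:
    - [0.85,[0,0,0],0]
    - [0.4,[0,0,0],0]
    - [0.4,[0,0,0],0]
    - [0.4,[0,0,0],0]
    - [0.4,[0,0,0],0]
    - [0.4,[0,0,0],0]
    - [0.3,[0,0,0],0]
    - [0.3,[0,0,0],0]
  squeeze: 40

```text
time_s: 11.47
eef_pos: [0.5477, -0.2601, 0.0291]
eef_rot: [-1.553, 0.278, -0.283]
contact_force: [0.9, 2.3, 6.2]
grip_width: 0.0448
```

Call:
move_arm:
  moves:
    - [0.3,[0,0,0],0]
    - [0.3,[0,-0.5,0],0]
    - [0.3,[0,-2,0],0]
    - [0.3,[0,-4,0],0]
    - [0.3,[0,-6,0],0]
    - [0.3,[0,-8,0],0]
    - [0.3,[0,-9.5,0],0]
    - [0.3,[0,-10.5,0],0]
    - [0.3,[0,-11,0],0]
    - [0.3,[0,-11,0],0]
  squeeze: 50

```text
time_s: 12.3
eef_pos: [0.5468, -0.2602, 0.1381]
eef_rot: [-1.553, 0.28, -0.282]
contact_force: [-0.2, -0.5, -2.6]
grip_width: 0.0449
```

Call:
move_arm:
  moves:
    - [0.3,[0,0,0],0]
    - [0.3,[0,0,0],0]
    - [0.3,[0,0,0],0]
    - [0.3,[0,0,0],0]
    - [0.3,[0,0,0],0]
    - [0.3,[0,0,0],0]

```text
time_s: 12.8
eef_pos: [0.5465, -0.2598, 0.1368]
eef_rot: [-1.552, 0.281, -0.28]
contact_force: [0.1, -0.0, -1.5]
grip_width: 0.0444
```

```bash
python3 - <<'E'
from h import *
F=[]
for i in range(10):
    c=capture("side"); s=state(); F.append(np.r_[s["contact_force"],s["eef_pos"],s["grip_width"]])
print(np.mean(F,0).round(3),np.std(F,0).round(3))
u=c["image"][150:330,220:420]; cv2.imwrite("pics/lift2.png",cv2.resize(u,(600,540))[:,:,::-1])
E
```

```text
[-0.161 -0.152 -1.595  0.547 -0.26   0.137  0.045] [0.391 0.393 0.418 0.    0.    0.    0.   ]
```

View pics/lift2.png

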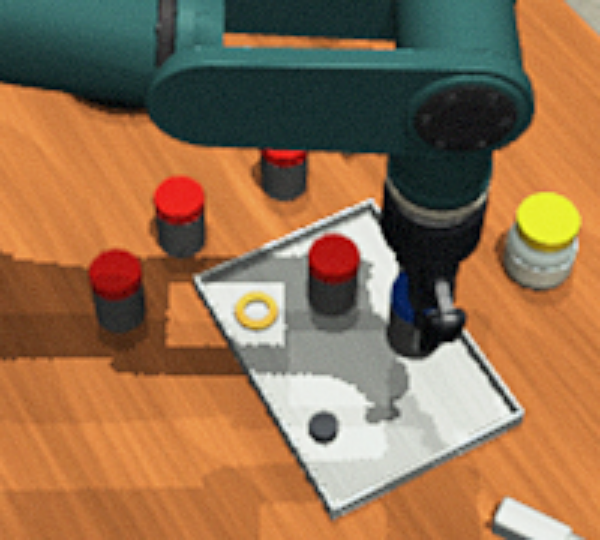

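The picture shows blue lifted at (410,310) and red standing upright in the tray at (333,275). Blue reads 1.6 N (about 0.16 kg) and red 4.1 N (about 0.42 kg), so red is heavier. I'll put blue back.

Call:
move_arm:
  moves:
    - [0.3,[0,1.5,0],0]
    - [0.3,[0,3.5,0],0]
    - [0.3,[0,5.5,0],0]
    - [0.3,[0,7.5,0],0]
    - [0.3,[0,9,0],0]
    - [0.3,[0,10,0],0]
    - [0.3,[0,10.4,0],0]
    - [0.3,[0,10.7,0],0]
    - [0.3,[0,10.8,0],0]
    - [0.3,[0,10.8,0],0]

```text
time_s: 14.13
eef_pos: [0.5472, -0.2602, 0.0303]
eef_rot: [-1.553, 0.279, -0.282]
contact_force: [-0.7, -0.5, -1.4]
grip_width: 0.0447
```

Call:
move_arm:
  moves:
    - [0.3,[0,0.1,0],0]
    - [0.3,[0,0.1,0],0]
    - [0.3,[0,0.2,0],0]
    - [0.3,[0,0.2,0],0]
    - [0.3,[0,0.2,0],0]

```text
time_s: 14.55
eef_pos: [0.5473, -0.2602, 0.0291]
eef_rot: [-1.553, 0.279, -0.282]
contact_force: [-0.8, 1.6, 5.6]
grip_width: 0.0446
```

Contact is felt at +5.6 N. I'll release, rise and go back over red.

Call:
move_arm:
  moves:
    - [0.6,[0,0,0],0]
    - [0.75,[0,0,0],0]
    - [0.85,[0,0,0],0]
    - [0.85,[0,0,0],0]
    - [0.85,[0,0,0],0]
    - [0.85,[0,0,0],0]

```text
time_s: 15.05
eef_pos: [0.5465, -0.2598, 0.027]
eef_rot: [-1.552, 0.281, -0.28]
contact_force: [0.7, -0.4, -0.0]
grip_width: 0.0727
```

Call:
move_arm:
  moves:
    - [0.85,[0,-1,0],0]
    - [0.85,[0,-3,0],0]
    - [0.85,[0,-5.5,0],0]
    - [0.85,[0,-8,0],0]
    - [0.85,[0,-10.5,0],0]
    - [0.85,[0,-13,0],0]
    - [0.85,[0,-15.5,0],0]
    - [0.85,[0,-17.5,0],0]
    - [0.85,[0,-17.5,0],0]

```text
time_s: 15.8
eef_pos: [0.5488, -0.2611, 0.2096]
eef_rot: [-1.557, 0.272, -0.29]
contact_force: [0.5, -1.2, 1.4]
grip_width: 0.0729
```

Call:
move_arm:
  moves:
    - [0.85,[-0.6,0,1.7],0]
    - [0.85,[-1.2,0,3.5],0]
    - [0.85,[-2,0,5.8],0]
    - [0.85,[-2.8,0,8.1],0]
    - [0.85,[-3.5,0,10.1],0]
    - [0.85,[-3.9,0,11.3],0]
    - [0.85,[-4,0,11.6],0]
    - [0.85,[-4,0,11.6],0]
    - [0.85,[-4,0,11.6],0]

```text
time_s: 16.55
eef_pos: [0.5497, -0.1379, 0.2021]
eef_rot: [-1.553, 0.281, -0.281]
contact_force: [-0.6, -0.3, -0.1]
grip_width: 0.0725
```

```bash
python3 - <<'E'
from look import *
look()
print(toolmove((.5500,-.136,.027))[0])
E
```

```text
wrist red 2559 ((0.5497499704360962, -0.13550792634487152), 0.02392997406423092) [ 0.548  -0.1347  0.0737]
wrist blue 2342 ((0.5464692711830139, -0.25843021273612976), 0.023594267666339874) [ 0.5454 -0.2569  0.0736]
scene red 181 ((0.5499484539031982, -0.1380995661020279), 0.0239144004881382) [ 0.5521 -0.137   0.0745]
scene blue 187 ((0.546479344367981, -0.26012369990348816), 0.024865128099918365) [ 0.5492 -0.2605  0.0745]
[-0.22904731 -0.64425061 -0.06053086] [ 0.54972385 -0.13834935  0.20211313] [-0.35  0.13  1.38 -0.    1.63 -1.56]
[-0.05 17.51  0.24]
```

Call:
move_arm:
  moves:
    - [0.85,[0,2.5,0.2],0]
    - [0.85,[0,5,0.2],0]
    - [0.85,[0,7.5,0.2],0]
    - [0.85,[0,10,0.2],0]
    - [0.85,[0,12,0.2],0]
    - [0.85,[0,14,0.2],0]
    - [0.85,[0,16,0.2],0]
    - [0.85,[0,17,0.2],0]
    - [0.85,[0,17.5,0.2],0]
    - [0.85,[0,17.5,0.2],0]

```text
time_s: 17.48
eef_pos: [0.5498, -0.1357, 0.0261]
eef_rot: [-1.552, 0.283, -0.28]
contact_force: [0.1, 0.9, 0.1]
grip_width: 0.0726
```

Call:
move_arm:
  moves:
    - [0.85,[0,0,0],0]
    - [0.4,[0,0,0],0]
    - [0.4,[0,0,0],0]
    - [0.4,[0,0,0],0]
    - [0.4,[0,0,0],0]
    - [0.4,[0,0,0],0]
    - [0.3,[0,0,0],0]
    - [0.3,[0,0,0],0]
  squeeze: 40

```text
time_s: 18.15
eef_pos: [0.5515, -0.1359, 0.029]
eef_rot: [-1.553, 0.278, -0.283]
contact_force: [-0.5, -0.9, 5.3]
grip_width: 0.0448
```

Call:
move_arm:
  moves:
    - [0.3,[0,0,0],0]
    - [0.3,[0,-0.5,0],0]
    - [0.3,[0,-2,0],0]
    - [0.3,[0,-4.5,0],0]
    - [0.3,[0,-7,0],0]
    - [0.3,[0,-9.5,0],0]
    - [0.3,[0,-12,0],0]
    - [0.3,[0,-14,0],0]
    - [0.3,[0,-15,0],0]
    - [0.3,[0,-15.4,0],0]
  squeeze: 50

```text
time_s: 18.98
eef_pos: [0.5509, -0.1352, 0.1824]
eef_rot: [-1.552, 0.279, -0.282]
contact_force: [-0.7, 0.8, -4.8]
grip_width: 0.0446
```

```bash
python3 - <<'E'
from h import *
s=state();print(s["contact_force"],s["eef_pos"],s["grip_width"])
c=capture("scene"); P=cloud(c); im=c["image"]
for z0,z1,r in [(.042,.053,.1),(.0555,.063,.035)]:
    m=(P[...,2]>z0)&(P[...,2]<z1)&(np.hypot(P[...,0]-.542,P[...,1]-.227)<r)
    q=P[m]; print(m.sum(),cv2.minEnclosingCircle(q[:,:2].astype(np.float32)),q.mean(0))
for cam in["scene","side"]:
    if cam=="side": capture(cam)
    for q in ["hub_top","wheel"]: print(cam,q,[(d["centre"],d["conf"]) for d in pinpoint(cam,q)])
print(toolmove((.541,.2265,.181))[0])
E
```

```text
[-0.69596302  0.84276109 -4.77434919] [ 0.55085094 -0.13524525  0.18241155] 0.04464540226880579
1317 ((0.5421209931373596, 0.2256326824426651), 0.09028591215610504) [0.55199682 0.22226109 0.0493322 ]
171 ((0.5419251322746277, 0.2257983386516571), 0.034041278064250946) [0.5405687  0.22520653 0.05846757]
scene hub_top [([0.5397, 0.2278, 0.0574], 0.72)]
scene wheel [([0.541, 0.2276, -0.001], 0.97), ([0.5461, -0.2595, 0.0058], 0.75)]
side hub_top [([0.5395, 0.2289, 0.0593], 0.94), ([0.5506, -0.1311, 0.154], 0.64)]
side wheel [([0.5406, 0.2265, 0.0014], 0.64)]
[-13.45  -0.15  33.56]
```

Call:
move_arm:
  moves:
    - [0.3,[-0.4,0,0.9],0]
    - [0.3,[-1,0,2.5],0]
    - [0.3,[-1.8,0,4.5],0]
    - [0.3,[-2.8,0,7],0]
    - [0.3,[-3.8,0,9.5],0]
    - [0.3,[-4.8,0,12],0]
    - [0.3,[-5.8,0,14.5],0]
    - [0.3,[-6.8,0,17],0]
    - [0.3,[-7.8,0,19.5],0]
    - [0.3,[-8.8,0,22],0]

```text
time_s: 20.12
eef_pos: [0.5442, 0.1036, 0.1806]
eef_rot: [-1.552, 0.282, -0.279]
contact_force: [0.5, -0.1, -4.1]
grip_width: 0.0446
```

Call:
move_arm:
  moves:
    - [0.3,[-1,0,2.5],0]
    - [0.3,[-2,0,5],0]
    - [0.3,[-2.9,0,7.3],0]
    - [0.3,[-3.7,0,9.2],0]
    - [0.3,[-4.2,0,10.6],0]
    - [0.3,[-4.5,0,11.3],0]
    - [0.3,[-4.6,0,11.6],0]
    - [0.3,[-4.6,0,11.6],0]
    - [0.3,[-4.6,0,11.6],0]
    - [0.3,[-4.6,0,11.6],0]

```text
time_s: 20.95
eef_pos: [0.5428, 0.2252, 0.1813]
eef_rot: [-1.553, 0.282, -0.282]
contact_force: [0.2, -0.1, -4.2]
grip_width: 0.0444
```

```bash
python3 - <<'E'
from h import *
c=capture("scene"); s=state();print(s["contact_force"],s["eef_pos"],s["eef_rot"],s["grip_width"],np.abs(s["qvel"]).max())
for q in ["tube_red","tube_blue","washer","nut"]: print(q,[(np.round(d["centre"],3).tolist(),round(d["conf"],2)) for d in pinpoint("scene",q)])
print(toolmove((.541,.2265,.181))[0])
P=cloud(c); m=(P[...,2]>.15)&(P[...,2]<.235)&(np.hypot(P[...,0]-.541,P[...,1]-.2265)<.03); 
hs=cv2.cvtColor(c["image"],cv2.COLOR_RGB2HSV); r=m&(hs[...,1]>150); print(P[r].min(0),P[r].max(0))
b=capture("side")
cv2.imwrite("pics/end.png",np.hstack([cv2.resize(x,(400,480)) for x in (c["image"][80:272,330:490],b["image"][70:262,190:350])])[:,:,::-1])
E
```

```text
[-0.34044298 -0.35059885 -3.466215  ] [0.5428564  0.22517398 0.18136584] [-1.5527046   0.28189566 -0.28213348] 0.044375233840196794 0.005255319775555929
tube_red [([0.541, 0.223, 0.16], 0.94), ([0.465, -0.004, 0.001], 0.83), ([0.378, -0.043, -0.002], 0.8), ([0.582, 0.001, -0.001], 0.65)]
tube_blue [([0.543, -0.258, 0.004], 0.64), ([0.744, 0.01, -0.0], 0.43)]
washer [([0.481, -0.114, -0.002], 0.52)]
nut [([0.47, -0.249, 0.005], 0.61)]
[-0.19  0.04  0.01]
[0.5175797  0.20076615 0.2109662 ] [0.56458721 0.24250331 0.23127291]
```

View pics/end.png

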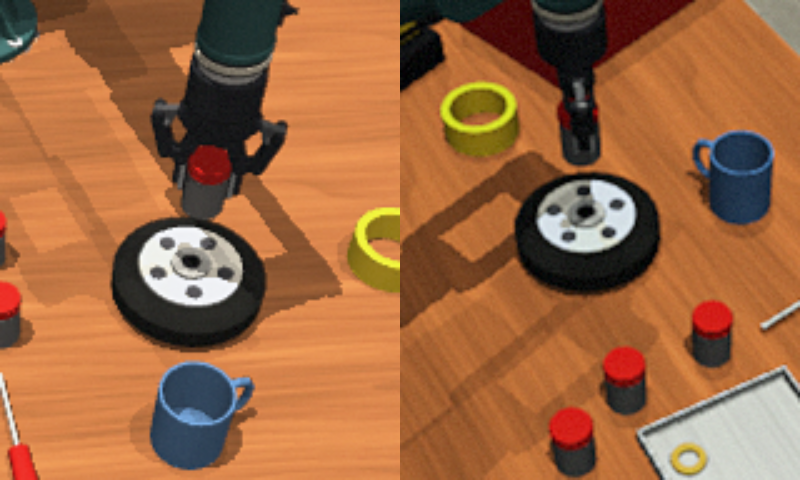

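Both views show the red tube upright above the hub and clear of the wheel. In the left view the tube is at (208,180) and the hub at (190,262); in the right view they are at (580,135) and (585,212). I'll hold still briefly and hand in.

Call:
move_arm:
  moves:
    - [0.3,[-0.1,0,0],0]
    - [0.3,[-0.1,0,0],0]
    - [0.3,[-0.1,0,0],0]
    - [0.3,[-0.1,0,0],0]
    - [0.3,[-0.1,0,0],0]
    - [0.3,[-0.1,0,0],0]

```text
time_s: 21.75
eef_pos: [0.5417, 0.2267, 0.1813]
eef_rot: [-1.552, 0.281, -0.281]
contact_force: [0.3, -0.3, -5.3]
grip_width: 0.0445
```

```bash
python3 -c "
from rig import *
s=state();print(s['eef_pos'],s['contact_force'],s['grip_width'],s['qvel']);print(sign_off())"
```

```text
[0.54169756 0.22673059 0.18132826] [ 0.25436766 -0.32803872 -5.34952327] 0.04447880882977911 [ 0.00132169  0.00116582  0.00054545  0.00085842 -0.0002229   0.00089214]
the job is handed in; nothing more can be done
None
```

I lifted the red tube about 11 cm and stood it back in the tray, then did the same with blue. Red weighed about 4.1 N (0.42 kg) and blue about 1.6 N (0.16 kg), so red is the heavier one. I picked red up again and handed in while holding it above the wheel's hub, at 21.8 s.

- **Red tube:** it is upright and still, within about 2 mm of the hub's axis. Its underside is about 10 cm above the hub's top face, and nothing touches the wheel.
- **Blue tube:** the last scene picture located it in the tray, and its cap measured level after I set it down.
- **Other things:** washer and nut were found within a few mm of where they started, which is the detector's error. I did not re-measure the screwdriver, hammer, jar, tape or mug, but no move went near them.
- **Disagreements:** none that matter. The last single force readings in z ranged from -3.5 to -5.3 N, which is mostly sensor noise around red's weight.

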